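# Load a handset into the test bay through its spring flaps

### The job

Pick up the single white handset lying beside the test bay (not one of the row on the grey mat) and, with it lying screen up and screen end first in the lane of the test bay, push it through the orange spring flaps until you clearly feel its nose press in the sprung contact pad hidden under the hood, and keep it pressed there for a moment; do it gently, without ramming the pad against its stop. Then draw the gripper out, so that the handset stays lying in the bay and both flaps close behind it. Leave the black handset, the screwdriver, the clear bin and the tin where they are.

Things in the scene. Friction and masses are not known exactly. Their poses are not given: they have to be found in the camera images.
- unit: The white handset: 130 mm long (x), 44 mm wide (y), 26 mm thick (z), 0.14 to 0.28 kg, straight sides, flat rear end; the nose (+x) is a half round of 22 mm radius with the dark screen on top of it. Origin: centre of the underside; +x to the nose, z up. It lies screen up on the table at the start, nose roughly to world +y.
- unit_nose (a point): Foremost point of the white handset's nose, at half its thickness (65 mm ahead of its origin, 13 mm up).
- unit_rear (a point): Centre of the white handset's flat rear end (65 mm behind its origin, 13 mm up).
- lane: The test bay, fixed to the table: pale grey base 92 mm wide, 8 mm thick (handsets lie on it, 8 mm above the table), from x = -175 to +230 mm. Origin: on the table, mid-width, under the closed flaps; +x is the way in (roughly world +y), z up. Its top is open from the entry to the hood at x = 85 mm, so fingers can push the handset's rear end all the way, between rails and posts.
- flap_left (a joint): Left (+y of the lane) orange flap: upright leaf 28.5 mm long, 3 mm thick, 4 to 37 mm above the base, hinged 30 mm from mid-lane. 0 rad: closed, across the lane; opens only inwards (lane +x), to 1.5 rad, against a spring of 0.02 (closed) to 0.04 N m (open): both together drag on handset or fingers with up to 3 N. It closes once the handset's rear end is 29 mm past the flap line and the fingers are out of the way.
- flap_right (a joint): Right (-y of the lane) orange flap, the mirror image of the left one; 0 rad closed, grows as it opens inwards.
- hood: Grey hood fixed over the bay's inner end, x = 85 to 230 mm of the lane, top 49 mm above the table; handsets slide in beneath it. Origin: on the table, mid-width, at its mouth; axes as the lane. Hidden inside is a sprung brass contact pad, set anew for each batch: a nose first meets it somewhere between x = 166 and 206 mm of the lane (rear end then 36 to 76 mm past the flaps).
- lane_mouth (a point): Mouth of the entry, mid-width on the base's top, at x = -98 mm of the lane. From x = -175 mm to here the base is flat and bare; here two blue rails 12 mm high begin, flared from 67 mm apart here to 47 mm apart at x = -75 mm, then straight to x = -4 mm. x along the lane.
- flap_line (a point): Middle of the lane at the closed flaps (x = 0), on the base's top. Posts from x = -5 to +5 mm stand 44 mm above the base, 63 mm apart. Past the flaps blue rails 12 mm high, 49 mm apart, run from x = 45 mm on (flared from x = 35 mm), between grey cheeks 30 mm high and 82 mm apart.
- hood_mouth (a point): Mid-width of the hood's mouth, on the base's top (x = 85 mm of the lane). The pad inside gives from 4 N on, stiffens by 3 N per mm and hits its hard stop after 4 mm, at 16 N: 6 to 12 N on it is a proper press, over 18 N harms it. Let go, it pushes the handset back by up to as far as it was pressed in.
- spare: Bystander: a black handset of the same shape and size as the white one, lying on the table. Origin: centre of the underside. It and the white one may lie in each other's places.
- screwdriver: Bystander: a red-handled screwdriver, 150 mm long, lying roughly along world x. Origin: about its middle, underside.
- bin: Bystander: a clear open bin, 100 by 130 mm, 45 mm high. Origin: centre of the underside.
- tin: Bystander: a round tin, 60 mm across, 50 mm high, standing. Origin: centre of the underside.
Not all that is in view belongs to the job. Leave any turquoise look-alike of the unit alone.

How it is judged:
By the outcome, as a careful person would: the job done as asked, in the order asked, and still so for the second after the job is handed in, with the robot touching nothing.
It also fails if it takes over 72 s, if anything falls off the work surface, if the arm or the gripper's body presses on something with over 40 N, if the wrist force passes 120 N, or if a joint passes its speed limit or range.

### The arm

A 6-joint arm with a two-finger parallel gripper is mounted at the origin on the work surface. World frame = base frame: x ahead of the robot, y to its left, z up, the work surface at z = 0. Lengths are in m, angles in rad, forces in N, time in s.
With the tool pointing down it reaches from about 0.3 to 0.775 m from the base axis. Payload 14.6 kg.
Tool frame: the origin (TCP) lies midway between the tips of the shut fingers; the grasp point (between the pads) lies 19 mm behind it (grasp_offset is the distance from the TCP to the grasp point, in m); z points along the fingers, y is the line along which they close (so a half turn about z gives the same grasp; the last joint's range is limited). The gripper opens to 94 mm and grips with 3 to 60 N. Pads are 16 mm wide; open, the fingers measure 119 mm over their backs; the gripper's body (75 mm by 177 mm) begins 78 mm behind the grasp point.
Start: joints at [1.041, 0.3, 1.521, -0, 1.321, -0.067], TCP at [0.246, 0.492, 0.205] pointing down, gripper open.
Joint ranges: [-3.03, 3.03], [-0.79, 2.21], [0.23, 2.52], [-1.04, 4.18], [0, 3.07], [-2.55, 2.55]. Speed limits (rad/s): [2.22, 2.22, 2.57, 3.14, 3.14, 3.14].

### API

Orientations are given as [roll, pitch, yaw] about the fixed x, y, z axes, in that order (R = Rz(yaw) Ry(pitch) Rx(roll)).
In Python, from station import * gives the robot as it stands. The module is installed in compiled form; this text tells all that it offers.
- The arm moves only by the tool send_rows, never from a script. Its argument "rows" is a list of rows, each an object of numbers: "dx", "dy", "dz": the shift along the tool's x, y, z in mm; "roll": the turn about the tool's z in degrees; "jaw": the closure, from -1 (fully open) to 1 (shut). In form: [{"dx": .., "dy": .., "dz": .., "roll": .., "jaw": ..}, ...]. A call has 1 to 12 rows; each row shifts and turns the commanded pose from where the row before left it, along the tool's axes as they then stand; what a row does not reach is not made up. A row lasts 1/12 s, in which the tool goes at most 41.7 mm and 7.16 degrees, less where a joint would pass 70% of its speed; a pose out of reach is approached as far as the arm can. A call is refused whole if a number of a shift passes 41.7 or a number of a turn 7.16, either way. A call with a gripper value outside its range is refused whole. The fingers move at their own pace and stop on an object; "force" is the grip in N (left out, the last holds). Time passes only in rows, so rows that do not move let the fingers close. It gives the time, the measured TCP pose, the force, the opening and the grip force at its end, in the units of the state.
- get_obs(): the state, without advancing time (a new reading comes with each control period).
- camera(name): name is "scene" or "top"; returns a dict with "frame" (384x512x3 uint8, red, green, blue), "z_map" (384x512 float32, m along the optical axis (not along the pixel's ray), 0 where there is no reading), "camera_matrix" (3x3 intrinsics, pixels), "rvec" (rotation vector, rad) and "tvec" (3), from world to camera coordinates, as OpenCV has them. Camera axes: x right, y down, z forward; pixel columns grow to the right and rows downward; lengths in m; the calibration is good to about 2 mm. A picture is of the moment at which its call begins.
- hand_in(): hands the job in; it is judged then, once.
The state is a dict: "time_s": time; "qpos": joint angles; "joint_vel": joint speeds; "tau": joint torques, N m; "ee_pos": TCP position; "eef_rot": TCP orientation; "force": force on the tool from outside, world axes, zero at the start; "moment": the same for the moment, N m; "grip_width": finger opening in m; "grip_force": force on a finger pad.
Only numpy, scipy, OpenCV 4.12 (cv2) and the standard library are available. Lean on these libraries where they do the work, as an engineer would, in place of code of your own. Each camera call takes 0.05 s, during which the arm holds its last target. There are 200 camera calls.

## Working session

There is one attempt and no reset: what is moved stays moved. The work goes in short steps, Python scripts to look and compute and a tool call to move; the robot and the scene stay as the last step left them, time stands still between calls to the robot, and variables do not carry over. Pictures are saved under pics/ and viewed, at most 10 in all, crops included, and the job is handed in when it is done.

Besides the shell and the picture viewer there is one more tool, called after "Emit:" by a JSON object that holds its "fn" and its "kwargs", one argument or row to a line. send_rows: Moves the arm, as the interface text tells. Its arguments: {"type":"object","properties":{"rows":{"type":"array"},"force":{"type":"number"}},"required":["rows"]}

```bash
mkdir -p pics
cat > h.py <<'E'
from station import *
import numpy as np, cv2
def snap(n):
    c=camera(n); np.savez(f'{n}.npz',**c); return c
def load(n): return dict(np.load(f'{n}.npz'))
def ray(c,uv,z):
    R=cv2.Rodrigues(np.array(c['rvec'],float))[0]; t=np.array(c['tvec'],float).ravel()
    uv=np.atleast_2d(np.array(uv,float)); d=(np.linalg.inv(c['camera_matrix'])@np.c_[uv,np.ones(len(uv))].T)
    d=R.T@d; o=-R.T@t
    return (o[:,None]+d*((z-o[2])/d[2])).T
def pts(c):
    R=cv2.Rodrigues(np.array(c['rvec'],float))[0]; t=np.array(c['tvec'],float).ravel()
    z=c['z_map']; v,u=np.mgrid[:z.shape[0],:z.shape[1]]
    p=np.linalg.inv(c['camera_matrix'])@np.stack([u.ravel()*z.ravel(),v.ravel()*z.ravel(),z.ravel()])
    return (R.T@(p-t[:,None])).T.reshape(*z.shape,3)
E
python3 - <<'E'
from h import *
a=snap('top');b=snap('scene')
im=np.hstack([a['frame'],b['frame']])[:,:,::-1]
cv2.imwrite('pics/t0.png',cv2.resize(a['frame'][:,:,::-1],(800,600)));cv2.imwrite('pics/s0.png',cv2.resize(b['frame'][:,:,::-1],(800,600)))
print(get_obs())
E
```

```text
{'time_s': 0.1, 'qpos': array([ 1.04140984e+00,  3.00407170e-01,  1.52148091e+00, -5.01316911e-05,
        1.32068304e+00, -6.66208805e-02]), 'joint_vel': array([ 3.23570501e-05, -2.33368587e-04, -6.08394543e-04, -4.71890218e-04,
        7.30843234e-04, -3.83010000e-04]), 'tau': array([-4.42760011e-04, -5.32645154e+01, -3.53282368e+01,  7.08920765e-02,
        2.35435978e-02, -9.91185357e-05]), 'ee_pos': array([0.24544871, 0.49195228, 0.20496377]), 'eef_rot': array([-3.14061312e+00, -1.66863116e-05,  2.67883947e+00]), 'force': array([-0.06587412,  0.19367485, -0.30417238]), 'moment': array([ 0.08141493, -0.02032394, -0.00089884]), 'grip_force': 0.0, 'grip_width': 0.0943663521029633}
```

View pics/t0.png

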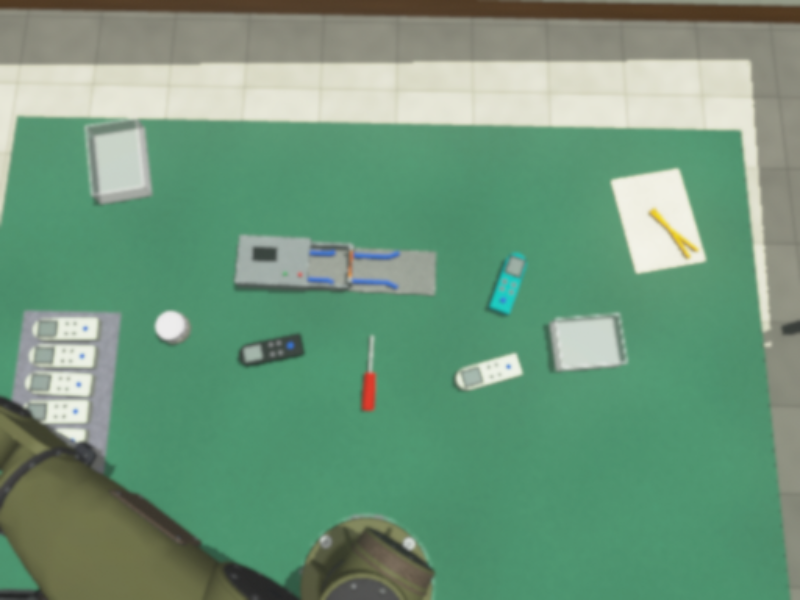

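View pics/s0.png

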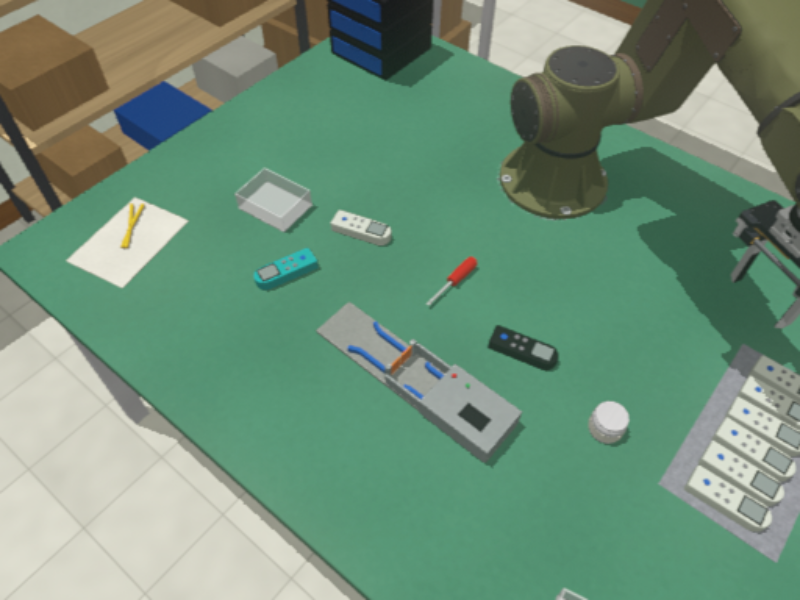

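The top view shows the lone white handset at (488,371) with its screen end to the left (+y), and the black one at (271,350). The row of white handsets on the mat is at (65,330–440), and the turquoise look-alike is at (507,283). The bay runs from (435,272), its entry, to (236,262), with the flaps at about x=350. The one at (488,371) fits the description: it is white, alone, off the mat and nose to +y. I'll confirm it in a crop and measure.

Run:
```python
from h import *
a=load('top'); f=a['frame']; P=pts(a); hsv=cv2.cvtColor(f,cv2.COLOR_RGB2HSV)
x0,y0=270,210; s=np.s_[210:265,270:350]
m=(hsv[...,0]<50)|(hsv[...,0]>95)|(hsv[...,1]<60); m=m.astype(np.uint8)
def blob(u0,u1,v0,v1,mask,z):
    k=np.zeros_like(mask);k[v0:v1,u0:u1]=mask[v0:v1,u0:u1]
    c=max(cv2.findContours(k,0,cv2.CHAIN_APPROX_NONE)[0],key=cv2.contourArea).reshape(-1,2)
    w=ray(a,c,z)[:,:2].astype(np.float32); r=cv2.minAreaRect(w*1000); return c,r
c,r=blob(280,340,220,256,m,0.02); print('unit',r,cv2.boxPoints(r).round(1).tolist(), np.percentile(P[c[:,1].min():c[:,1].max(),c[:,0].min():c[:,0].max(),2],[50,90,98]))
c,r=blob(145,285,145,193,m,0.02); print('lane',r)
# blue rails, base edges
b=((hsv[...,0]>100)&(hsv[...,0]<125)&(hsv[...,1]>120)).astype(np.uint8)
for q in cv2.findContours(b,0,2)[0]:
    if cv2.contourArea(q)>15:
        rr=cv2.minAreaRect(ray(a,q.reshape(-1,2),0.02)[:,:2].astype(np.float32)*1000);print('blue',rr)
o=((hsv[...,0]<18)&(hsv[...,1]>130)).astype(np.uint8)
for q in cv2.findContours(o,0,1)[0]:
    if cv2.contourArea(q)>3: print('or',q.reshape(-1,2).mean(0),ray(a,q.reshape(-1,2),0.045)[:,:2].round(3).tolist())
# base bare slab edges by columns
for u in (255,260,265,270,275):
    v=np.where(m[150:193,u])[0]+150; print(u,ray(a,[[u,v[0]-.5],[u,v[-1]+.5]],0.008)[:,:2].round(4).tolist())
v=[np.where(m[y,240:300])[0].max()+240.5 for y in (165,170,175,180)];print(ray(a,list(zip(v,(165,170,175,180))),0.008)[:,:2].round(4).tolist())
cv2.imwrite('pics/c1.png',np.hstack([cv2.resize(f[210:265,270:350,::-1],(400,275),interpolation=2),cv2.resize(f[145:200,210:290,::-1],(400,275),interpolation=2)]))
```

```text
unit ((404.68414306640625, -230.7992706298828), (48.83009719848633, 137.14645385742188), 17.001428604125977) [[361.29998779296875, -172.39999389648438], [401.3999938964844, -303.5], [448.1000061035156, -289.20001220703125], [408.0, -158.10000610351562]] [0.02418386 0.03021624 0.03297393]
lane ((619.6447143554688, 79.87570190429688), (412.8780517578125, 111.92100524902344), 88.14835357666016)
blue ((585.1854858398438, -1.6746482849121094), (87.64738464355469, 9.016546249389648), 83.90491485595703)
blue ((587.1616821289062, 109.50794982910156), (6.627678394317627, 45.121185302734375), 1.237763524055481)
blue ((640.6640014648438, -3.84185791015625), (11.880670547485352, 87.76697540283203), 5.809868812561035)
blue ((644.4852294921875, 108.39920043945312), (9.823103904724121, 45.70789337158203), 6.199620246887207)
or [235.69090909 250.29090909] [[0.394, 0.011], [0.391, 0.014], [0.388, 0.014], [0.385, 0.013], [0.382, 0.013], [0.378, 0.013], [0.375, 0.013], [0.372, 0.013], [0.369, 0.013], [0.366, 0.013], [0.363, 0.016], [0.36, 0.016], [0.357, 0.016], [0.354, 0.016], [0.351, 0.016], [0.348, 
[... 12071 characters left out ...]
, 0.754], [1.211, 0.758], [1.21, 0.761], [1.21, 0.765], [1.21, 0.768], [1.21, 0.772], [1.21, 0.775], [1.21, 0.778], [1.21, 0.782], [1.21, 0.785], [1.21, 0.789], [1.21, 0.792], [1.21, 0.796], [1.21, 0.799], [1.21, 0.803], [1.21, 0.806], [1.209, 0.81], [1.209, 0.813], [1.209, 0.817], [1.209, 0.82], [1.209, 0.824], [1.209, 0.827], [1.209, 0.831], [1.209, 0.834], [1.209, 0.838], [1.209, 0.841], [1.209, 0.845]]
255 [[0.6561, -0.0504], [0.5654, -0.0518]]
260 [[0.6599, -0.0667], [0.5658, -0.0679]]
265 [[0.6602, -0.0831], [0.5661, -0.0841]]
270 [[0.6572, -0.0995], [0.5631, -0.1002]]
275 [[0.6575, -0.1158], [0.5635, -0.1163]]
[[0.6425, -0.1273], [0.6256, -0.1274], [0.6087, -0.1275], [0.592, -0.1275]]
```

View pics/c1.png

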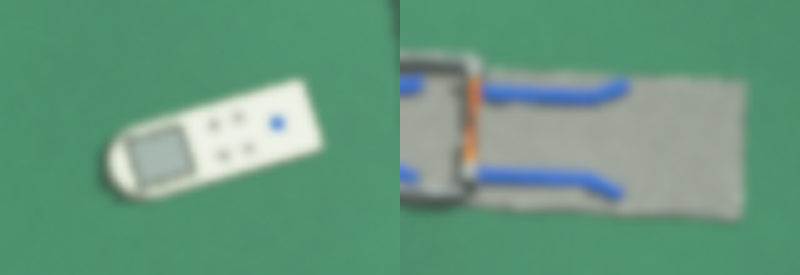

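The crop confirms it: a white body with the dark screen on the rounded left end. The unit is at about (0.405, -0.231) with its nose at yaw 107°. The lane is at yaw 88.4° with the flap line at about (0.614, 0.048). Moving now.

Emit:
{"fn": "send_rows", "kwargs": {
  "rows": [
    {"roll":6.64,"jaw":-1},
    {"roll":6.64,"jaw":-1},
    {"roll":6.64,"jaw":-1},
    {"roll":6.64,"jaw":-1},
    {"roll":6.64,"jaw":-1},
    {"roll":6.64,"jaw":-1},
    {"roll":6.64,"jaw":-1},
    {"dx":-37,"dy":-3,"jaw":-1},
    {"dx":-37,"dy":-3,"jaw":-1},
    {"dx":-37,"dy":-3,"jaw":-1},
    {"dx":-37,"dy":-3,"jaw":-1},
    {"dx":-37,"dy":-3,"jaw":-1}
  ]
}}

```text
invalid input at $.rows[0]: expected keys dx, dy, dz, roll, jaw
```

Emit:
{"fn": "send_rows", "kwargs": {
  "rows": [
    {"dx":-37,"dy":-3,"jaw":-1},
    {"dx":-37,"dy":-3,"jaw":-1},
    {"dx":-37,"dy":-3,"jaw":-1},
    {"dx":-37,"dy":-3,"jaw":-1},
    {"dx":-37,"dy":-3,"jaw":-1},
    {"dx":-37,"dy":-3,"jaw":-1},
    {"dx":-37,"dy":-3,"jaw":-1},
    {"dx":-37,"dy":-3,"jaw":-1},
    {"dx":-37,"dy":-3,"jaw":-1},
    {"dx":-37,"dy":-3,"jaw":-1},
    {"dx":-37,"dy":-3,"jaw":-1},
    {"dx":-37,"dy":-3,"jaw":-1}
  ]
}}

```text
invalid input at $.rows[0]: expected keys dx, dy, dz, roll, jaw
```

```bash
cat >> h.py <<'E'
def goto(x,y,z,yaw):
    o=get_obs(); p=o['ee_pos']; w=o['eef_rot'][2]; d=np.array([x,y,z])-p
    wr=(np.rad2deg(w)-yaw+180)%360-180
    print('t',round(float(o['time_s']),2),'pos',p.round(4),'rot',np.rad2deg(o['eef_rot']).round(1),'w',round(float(o['grip_width']),4),'F',o['force'].round(1))
    print('after roll %.1f:'%wr, end=' ')
    a=np.deg2rad(yaw); print('dx %.1f dy %.1f dz %.1f'%tuple(1000*np.array([np.cos(a)*d[0]+np.sin(a)*d[1], np.sin(a)*d[0]-np.cos(a)*d[1], -d[2]])))
E
python3 -c "
from h import *
goto(.405,-.231,.006,107)"
```

```text
t 0.1 pos [0.2454 0.492  0.205 ] rot [-179.9   -0.   153.5] w 0.0944 F [-0.1  0.2 -0.3]
after roll 46.5: dx -738.0 dy -58.8 dz 199.0
```

All keys needed.

Emit:
{"fn": "send_rows", "kwargs": {
  "rows": [
    {"dx":0,"dy":0,"dz":0,"roll":6.64,"jaw":-1},
    {"dx":0,"dy":0,"dz":0,"roll":6.64,"jaw":-1},
    {"dx":0,"dy":0,"dz":0,"roll":6.64,"jaw":-1},
    {"dx":0,"dy":0,"dz":0,"roll":6.64,"jaw":-1},
    {"dx":0,"dy":0,"dz":0,"roll":6.64,"jaw":-1},
    {"dx":0,"dy":0,"dz":0,"roll":6.64,"jaw":-1},
    {"dx":0,"dy":0,"dz":0,"roll":6.64,"jaw":-1},
    {"dx":-37,"dy":-3,"dz":0,"roll":0,"jaw":-1},
    {"dx":-37,"dy":-3,"dz":0,"roll":0,"jaw":-1},
    {"dx":-37,"dy":-3,"dz":0,"roll":0,"jaw":-1},
    {"dx":-37,"dy":-3,"dz":0,"roll":0,"jaw":-1},
    {"dx":-37,"dy":-3,"dz":0,"roll":0,"jaw":-1}
  ]
}}

```text
time_s: 1.1
ee_pos: [0.2851, 0.3091, 0.2051]
eef_rot: [-3.141, 0.0, 1.868]
force: [1.2, 0.3, 0.8]
grip_width: 0.0939
grip_force: 0.0
```

Emit:
{"fn": "send_rows", "kwargs": {
  "rows": [
    {"dx":-37,"dy":-3,"dz":0,"roll":0,"jaw":-1},
    {"dx":-37,"dy":-3,"dz":0,"roll":0,"jaw":-1},
    {"dx":-37,"dy":-3,"dz":0,"roll":0,"jaw":-1},
    {"dx":-37,"dy":-3,"dz":0,"roll":0,"jaw":-1},
    {"dx":-37,"dy":-3,"dz":0,"roll":0,"jaw":-1},
    {"dx":-37,"dy":-3,"dz":0,"roll":0,"jaw":-1},
    {"dx":-37,"dy":-3,"dz":0,"roll":0,"jaw":-1},
    {"dx":-37,"dy":-3,"dz":0,"roll":0,"jaw":-1},
    {"dx":-37,"dy":-3,"dz":0,"roll":0,"jaw":-1},
    {"dx":-37,"dy":-3,"dz":0,"roll":0,"jaw":-1},
    {"dx":-37,"dy":-3,"dz":0,"roll":0,"jaw":-1},
    {"dx":-37,"dy":-3,"dz":0,"roll":0,"jaw":-1}
  ]
}}

```text
time_s: 2.1
ee_pos: [0.3805, -0.1263, 0.2054]
eef_rot: [3.141, 0.0, 1.867]
force: [1.5, 1.7, 0.3]
grip_width: 0.0941
grip_force: 0.0
```

```bash
python3 -c "
from h import *
goto(.405,-.231,.006,107)"
```

```text
t 2.1 pos [ 0.3805 -0.1263  0.2054] rot [180.   0. 107.] w 0.0941 F [1.5 1.7 0.3]
after roll -0.0: dx -107.3 dy -7.2 dz 199.4
```

Emit:
{"fn": "send_rows", "kwargs": {
  "rows": [
    {"dx":-36,"dy":-2.4,"dz":0,"roll":0,"jaw":-1},
    {"dx":-36,"dy":-2.4,"dz":20,"roll":0,"jaw":-1},
    {"dx":-36,"dy":-2.4,"dz":30,"roll":0,"jaw":-1},
    {"dx":0,"dy":0,"dz":35,"roll":0,"jaw":-1},
    {"dx":0,"dy":0,"dz":35,"roll":0,"jaw":-1},
    {"dx":0,"dy":0,"dz":20,"roll":0,"jaw":-1},
    {"dx":0,"dy":0,"dz":0,"roll":0,"jaw":-1},
    {"dx":0,"dy":0,"dz":0,"roll":0,"jaw":-1}
  ]
}}

```text
time_s: 2.77
ee_pos: [0.4042, -0.2256, 0.0687]
eef_rot: [-3.14, -0.001, 1.868]
force: [0.2, -0.3, 1.0]
grip_width: 0.094
grip_force: 0.0
```

Run:
```python
from h import *
goto(.405,-.231,.006,107)
a=snap('top');b=snap('scene')
cv2.imwrite('pics/c2.png',np.hstack([cv2.resize(a['frame'][200:275,260:360,::-1],(400,300)),cv2.resize(b['frame'][95:170,190:290,::-1],(400,300))]))
```

```text
t 2.77 pos [ 0.4042 -0.2256  0.0687] rot [-1.799e+02 -1.000e-01  1.070e+02] w 0.094 F [ 0.2 -0.3  1. ]
after roll 0.0: dx -5.4 dy -0.9 dz 62.7
```

View pics/c2.png

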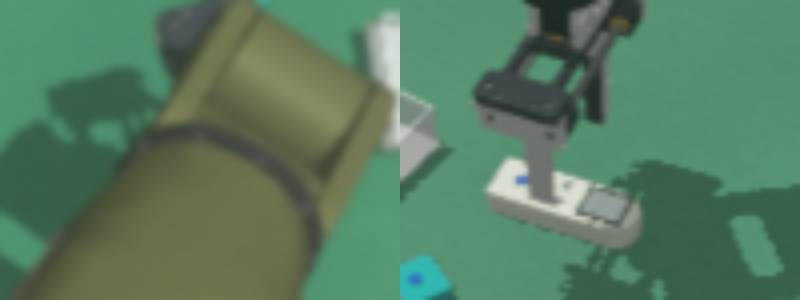

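The scene crop shows the open fingers straddling the white handset near its middle. Descending and closing.

Emit:
{"fn": "send_rows", "kwargs": {
  "rows": [
    {"dx":-5,"dy":-1,"dz":20,"roll":0,"jaw":-1},
    {"dx":0,"dy":0,"dz":20,"roll":0,"jaw":-1},
    {"dx":0,"dy":0,"dz":15,"roll":0,"jaw":-1},
    {"dx":0,"dy":0,"dz":6,"roll":0,"jaw":-1},
    {"dx":0,"dy":0,"dz":0,"roll":0,"jaw":1},
    {"dx":0,"dy":0,"dz":0,"roll":0,"jaw":1},
    {"dx":0,"dy":0,"dz":0,"roll":0,"jaw":1},
    {"dx":0,"dy":0,"dz":0,"roll":0,"jaw":1},
    {"dx":0,"dy":0,"dz":0,"roll":0,"jaw":1},
    {"dx":0,"dy":0,"dz":0,"roll":0,"jaw":1},
    {"dx":0,"dy":0,"dz":0,"roll":0,"jaw":1},
    {"dx":0,"dy":0,"dz":0,"roll":0,"jaw":1}
  ],
  "force": 20
}}

```text
time_s: 3.87
ee_pos: [0.405, -0.2308, 0.0079]
eef_rot: [3.142, 0.0, 1.868]
force: [0.2, 0.5, 0.7]
grip_width: 0.0441
grip_force: 0.2
```

Emit:
{"fn": "send_rows", "kwargs": {
  "rows": [
    {"dx":0,"dy":0,"dz":0,"roll":0,"jaw":1},
    {"dx":0,"dy":0,"dz":0,"roll":0,"jaw":1},
    {"dx":0,"dy":0,"dz":0,"roll":0,"jaw":1},
    {"dx":0,"dy":0,"dz":-10,"roll":0,"jaw":1},
    {"dx":0,"dy":0,"dz":-20,"roll":0,"jaw":1},
    {"dx":0,"dy":0,"dz":-25,"roll":0,"jaw":1},
    {"dx":0,"dy":0,"dz":-25,"roll":0,"jaw":1},
    {"dx":0,"dy":0,"dz":-20,"roll":0,"jaw":1},
    {"dx":0,"dy":0,"dz":0,"roll":6.2,"jaw":1},
    {"dx":0,"dy":0,"dz":0,"roll":6.2,"jaw":1},
    {"dx":0,"dy":0,"dz":0,"roll":6.2,"jaw":1},
    {"dx":0,"dy":0,"dz":0,"roll":0,"jaw":1}
  ]
}}

```text
time_s: 4.87
ee_pos: [0.4049, -0.2307, 0.1083]
eef_rot: [3.141, 0.0, 1.538]
force: [-0.4, 0.4, -1.5]
grip_width: 0.0441
grip_force: 20.0
```

```bash
python3 -c "
from h import *
print(get_obs()['grip_force']);goto(.6099,-.102,.0165,88.4)"
```

```text
20.000470876693726
t 4.87 pos [ 0.4049 -0.2307  0.1083] rot [180.    0.   88.1] w 0.0441 F [-0.4  0.4 -1.5]
after roll -0.3: dx 134.4 dy 201.3 dz 91.8
```

Emit:
{"fn": "send_rows", "kwargs": {
  "rows": [
    {"dx":19,"dy":28.8,"dz":0,"roll":-0.3,"jaw":1},
    {"dx":19.2,"dy":28.8,"dz":0,"roll":0,"jaw":1},
    {"dx":19.2,"dy":28.8,"dz":0,"roll":0,"jaw":1},
    {"dx":19.2,"dy":28.8,"dz":0,"roll":0,"jaw":1},
    {"dx":19.2,"dy":28.8,"dz":0,"roll":0,"jaw":1},
    {"dx":19.2,"dy":28.8,"dz":0,"roll":0,"jaw":1},
    {"dx":19.2,"dy":28.8,"dz":0,"roll":0,"jaw":1},
    {"dx":0,"dy":0,"dz":20,"roll":0,"jaw":1},
    {"dx":0,"dy":0,"dz":30,"roll":0,"jaw":1},
    {"dx":0,"dy":0,"dz":20,"roll":0,"jaw":1},
    {"dx":0,"dy":0,"dz":0,"roll":0,"jaw":1},
    {"dx":0,"dy":0,"dz":0,"roll":0,"jaw":1}
  ]
}}

```text
time_s: 5.87
ee_pos: [0.6093, -0.1013, 0.0377]
eef_rot: [-3.14, -0.0, 1.551]
force: [-0.4, -0.6, -0.7]
grip_width: 0.0437
grip_force: 20.0
```

Run:
```python
from h import *
goto(.6099,-.102,.0165,88.4)
a=snap('top');b=snap('scene')
cv2.imwrite('pics/c3.png',np.hstack([cv2.resize(a['frame'][130:220,190:310,::-1],(400,300)),cv2.resize(b['frame'][170:290,180:340,::-1],(400,300))]))
```

```text
t 5.87 pos [ 0.6093 -0.1013  0.0377] rot [-179.9   -0.    88.8] w 0.0437 F [-0.4 -0.6 -0.7]
after roll 0.4: dx -0.7 dy 0.6 dz 21.2
```

View pics/c3.png

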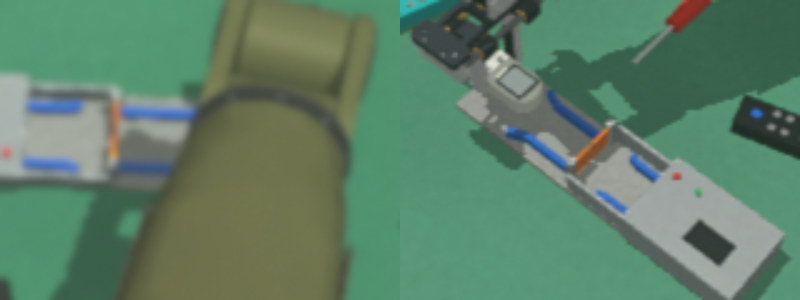

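The scene crop shows the handset held over the bare base, with its nose aimed between the flared blue rails. Lowering to just above the base and releasing.

Emit:
{"fn": "send_rows", "kwargs": {
  "rows": [
    {"dx":0,"dy":0.5,"dz":10,"roll":0.4,"jaw":1},
    {"dx":0,"dy":0,"dz":7,"roll":0,"jaw":1},
    {"dx":0,"dy":0,"dz":2,"roll":0,"jaw":1},
    {"dx":0,"dy":0,"dz":1,"roll":0,"jaw":1},
    {"dx":0,"dy":0,"dz":0.5,"roll":0,"jaw":1},
    {"dx":0,"dy":0,"dz":0,"roll":0,"jaw":1},
    {"dx":0,"dy":0,"dz":0,"roll":0,"jaw":1}
  ]
}}

```text
time_s: 6.55
ee_pos: [0.6103, -0.1014, 0.0175]
eef_rot: [3.141, 0.0, 1.541]
force: [0.3, 0.2, -0.9]
grip_width: 0.0436
grip_force: 20.0
```

Emit:
{"fn": "send_rows", "kwargs": {
  "rows": [
    {"dx":0,"dy":0,"dz":1,"roll":0,"jaw":1},
    {"dx":0,"dy":0,"dz":0.5,"roll":0,"jaw":1},
    {"dx":0,"dy":0,"dz":0,"roll":0,"jaw":1},
    {"dx":0,"dy":0,"dz":0,"roll":0,"jaw":1}
  ],
  "force": 6
}}

```text
time_s: 6.88
ee_pos: [0.6103, -0.1014, 0.016]
eef_rot: [3.141, 0.0, 1.541]
force: [-0.1, 0.5, 1.0]
grip_width: 0.0441
grip_force: 6.0
```

Emit:
{"fn": "send_rows", "kwargs": {
  "rows": [
    {"dx":4,"dy":0,"dz":0,"roll":0,"jaw":1},
    {"dx":4,"dy":0,"dz":0,"roll":0,"jaw":1},
    {"dx":4,"dy":0,"dz":0,"roll":0,"jaw":1},
    {"dx":4,"dy":0,"dz":0,"roll":0,"jaw":1},
    {"dx":4,"dy":0,"dz":0,"roll":0,"jaw":1},
    {"dx":4,"dy":0,"dz":0,"roll":0,"jaw":1},
    {"dx":4,"dy":0,"dz":0,"roll":0,"jaw":1},
    {"dx":0,"dy":0,"dz":0,"roll":0,"jaw":1}
  ]
}}

```text
time_s: 7.55
ee_pos: [0.6115, -0.0725, 0.016]
eef_rot: [3.14, -0.0, 1.542]
force: [2.7, 1.4, 0.3]
grip_width: 0.0438
grip_force: 6.0
```

Emit:
{"fn": "send_rows", "kwargs": {
  "rows": [
    {"dx":0,"dy":0,"dz":0,"roll":0,"jaw":-0.4},
    {"dx":0,"dy":0,"dz":0,"roll":0,"jaw":-0.4},
    {"dx":0,"dy":0,"dz":0,"roll":0,"jaw":-0.4},
    {"dx":0,"dy":0,"dz":0,"roll":0,"jaw":-0.4},
    {"dx":0,"dy":0,"dz":-15,"roll":0,"jaw":-0.4},
    {"dx":0,"dy":0,"dz":-25,"roll":0,"jaw":-0.4},
    {"dx":-20,"dy":0,"dz":-10,"roll":0,"jaw":1},
    {"dx":-30,"dy":0,"dz":0,"roll":0,"jaw":1},
    {"dx":-30,"dy":0,"dz":0,"roll":0,"jaw":1},
    {"dx":-15,"dy":0,"dz":0,"roll":0,"jaw":1},
    {"dx":0,"dy":0,"dz":0,"roll":0,"jaw":1},
    {"dx":0,"dy":0,"dz":0,"roll":0,"jaw":1}
  ]
}}

```text
time_s: 8.55
ee_pos: [0.6079, -0.1684, 0.0654]
eef_rot: [-3.141, -0.0, 1.54]
force: [0.1, 0.2, -0.5]
grip_width: 0.0291
grip_force: 0.0
```

Run:
```python
from h import *
goto(.611,-.160,.013,88.4)
b=snap('scene'); f=b['frame']; hsv=cv2.cvtColor(f,cv2.COLOR_RGB2HSV)
cv2.imwrite('pics/c4.png',cv2.resize(b['frame'][140:260,170:330,::-1],(640,480)))
a=snap('top');cv2.imwrite('pics/c5.png',cv2.resize(a['frame'][130:220,200:320,::-1],(640,480)))
```

```text
t 8.55 pos [ 0.6079 -0.1684  0.0654] rot [-180.    -0.    88.2] w 0.0291 F [ 0.1  0.2 -0.5]
after roll -0.2: dx 8.5 dy 2.8 dz 52.4
```

View pics/c4.png

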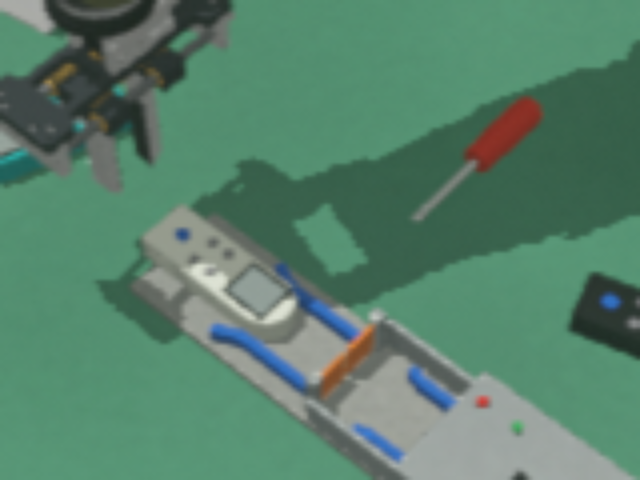

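The handset lies screen up on the base with its nose between the flared rails, both flaps are closed, and the fingers are clear behind its rear. Lowering the shut fingers.

Emit:
{"fn": "send_rows", "kwargs": {
  "rows": [
    {"dx":0,"dy":1,"dz":20,"roll":-0.2,"jaw":1},
    {"dx":0,"dy":0,"dz":20,"roll":0,"jaw":1},
    {"dx":0,"dy":0,"dz":11,"roll":0,"jaw":1},
    {"dx":0,"dy":0,"dz":0,"roll":0,"jaw":1},
    {"dx":0,"dy":0,"dz":0,"roll":0,"jaw":1},
    {"dx":0,"dy":0,"dz":0,"roll":0,"jaw":1}
  ]
}}

```text
time_s: 9.15
ee_pos: [0.6098, -0.1681, 0.0159]
eef_rot: [3.14, 0.0, 1.545]
force: [-0.0, 0.1, -0.2]
grip_width: 0.0005
grip_force: 0.0
```

Emit:
{"fn": "send_rows", "kwargs": {
  "rows": [
    {"dx":5,"dy":0,"dz":0,"roll":0,"jaw":1},
    {"dx":5,"dy":0,"dz":0,"roll":0,"jaw":1},
    {"dx":5,"dy":0,"dz":0,"roll":0,"jaw":1},
    {"dx":5,"dy":0,"dz":0,"roll":0,"jaw":1},
    {"dx":5,"dy":0,"dz":0,"roll":0,"jaw":1},
    {"dx":5,"dy":0,"dz":0,"roll":0,"jaw":1},
    {"dx":5,"dy":0,"dz":0,"roll":0,"jaw":1},
    {"dx":5,"dy":0,"dz":0,"roll":0,"jaw":1}
  ]
}}

```text
time_s: 9.82
ee_pos: [0.6103, -0.1279, 0.0149]
eef_rot: [3.141, 0.0, 1.545]
force: [0.1, -1.7, 0.6]
grip_width: 0.0002
grip_force: 0.6
```

Emit:
{"fn": "send_rows", "kwargs": {
  "rows": [
    {"dx":5,"dy":0,"dz":0,"roll":0,"jaw":1},
    {"dx":5,"dy":0,"dz":0,"roll":0,"jaw":1},
    {"dx":5,"dy":0,"dz":0,"roll":0,"jaw":1},
    {"dx":5,"dy":0,"dz":0,"roll":0,"jaw":1},
    {"dx":5,"dy":0,"dz":0,"roll":0,"jaw":1},
    {"dx":5,"dy":0,"dz":0,"roll":0,"jaw":1},
    {"dx":5,"dy":0,"dz":0,"roll":0,"jaw":1},
    {"dx":5,"dy":0,"dz":0,"roll":0,"jaw":1},
    {"dx":5,"dy":0,"dz":0,"roll":0,"jaw":1},
    {"dx":5,"dy":0,"dz":0,"roll":0,"jaw":1}
  ]
}}

```text
time_s: 10.65
ee_pos: [0.6117, -0.0783, 0.0149]
eef_rot: [3.141, 0.0, 1.545]
force: [1.3, -4.7, 0.4]
grip_width: 0.0004
grip_force: 2.7
```

Emit:
{"fn": "send_rows", "kwargs": {
  "rows": [
    {"dx":5,"dy":0,"dz":0,"roll":0,"jaw":1},
    {"dx":5,"dy":0,"dz":0,"roll":0,"jaw":1},
    {"dx":5,"dy":0,"dz":0,"roll":0,"jaw":1},
    {"dx":5,"dy":0,"dz":0,"roll":0,"jaw":1},
    {"dx":5,"dy":0,"dz":0,"roll":0,"jaw":1},
    {"dx":5,"dy":0,"dz":0,"roll":0,"jaw":1},
    {"dx":5,"dy":0,"dz":0,"roll":0,"jaw":1},
    {"dx":5,"dy":0,"dz":0,"roll":0,"jaw":1},
    {"dx":5,"dy":0,"dz":0,"roll":0,"jaw":1},
    {"dx":5,"dy":0,"dz":0,"roll":0,"jaw":1}
  ]
}}

```text
time_s: 11.48
ee_pos: [0.6128, -0.0279, 0.0149]
eef_rot: [-3.141, -0.0, 1.545]
force: [0.1, -3.0, 0.7]
grip_width: 0.0005
grip_force: 1.6
```

Run:
```python
from h import *
goto(.614,.060,.0135,88.4)
b=snap('scene')
cv2.imwrite('pics/c6.png',cv2.resize(b['frame'][170:290,180:340,::-1],(640,480)))
```

```text
t 11.48 pos [ 0.6128 -0.0279  0.0149] rot [-180.    -0.    88.5] w 0.0005 F [ 0.1 -3.   0.7]
after roll 0.1: dx 87.9 dy -1.2 dz 1.4
```

View pics/c6.png

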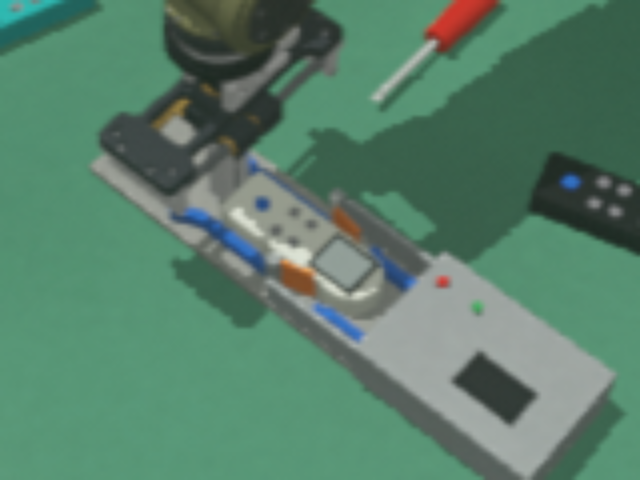

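The handset is through the flaps (both swung open), lies straight between the rails, and the fingers are on its rear. Continuing up to just short of the earliest pad position.

Emit:
{"fn": "send_rows", "kwargs": {
  "rows": [
    {"dx":5,"dy":0,"dz":0,"roll":0,"jaw":1},
    {"dx":5,"dy":0,"dz":0,"roll":0,"jaw":1},
    {"dx":5,"dy":0,"dz":0,"roll":0,"jaw":1},
    {"dx":5,"dy":0,"dz":0,"roll":0,"jaw":1},
    {"dx":5,"dy":0,"dz":0,"roll":0,"jaw":1},
    {"dx":5,"dy":0,"dz":0,"roll":0,"jaw":1},
    {"dx":5,"dy":0,"dz":0,"roll":0,"jaw":1},
    {"dx":5,"dy":0,"dz":0,"roll":0,"jaw":1},
    {"dx":5,"dy":0,"dz":0,"roll":0,"jaw":1},
    {"dx":5,"dy":0,"dz":0,"roll":0,"jaw":1}
  ]
}}

```text
time_s: 12.37
ee_pos: [0.6142, 0.0221, 0.0148]
eef_rot: [-3.142, -0.0, 1.545]
force: [0.6, -3.2, 1.6]
grip_width: 0.001
grip_force: 1.5
```

Emit:
{"fn": "send_rows", "kwargs": {
  "rows": [
    {"dx":5,"dy":0,"dz":0,"roll":0,"jaw":1},
    {"dx":5,"dy":0,"dz":0,"roll":0,"jaw":1},
    {"dx":5,"dy":0,"dz":0,"roll":0,"jaw":1},
    {"dx":5,"dy":0,"dz":0,"roll":0,"jaw":1},
    {"dx":5,"dy":0,"dz":0,"roll":0,"jaw":1},
    {"dx":5,"dy":0,"dz":0,"roll":0,"jaw":1},
    {"dx":5,"dy":0,"dz":0,"roll":0,"jaw":1},
    {"dx":2,"dy":0,"dz":0,"roll":0,"jaw":1}
  ]
}}

```text
time_s: 13.03
ee_pos: [0.6151, 0.0593, 0.0148]
eef_rot: [3.142, -0.0, 1.545]
force: [-0.5, -2.8, 1.7]
grip_width: 0.0003
grip_force: 1.5
```

Emit:
{"fn": "send_rows", "kwargs": {
  "rows": [
    {"dx":2,"dy":0,"dz":0,"roll":0,"jaw":1},
    {"dx":2,"dy":0,"dz":0,"roll":0,"jaw":1},
    {"dx":2,"dy":0,"dz":0,"roll":0,"jaw":1},
    {"dx":1,"dy":0,"dz":0,"roll":0,"jaw":1},
    {"dx":0.5,"dy":0,"dz":0,"roll":0,"jaw":1},
    {"dx":0.5,"dy":0,"dz":0,"roll":0,"jaw":1},
    {"dx":0.5,"dy":0,"dz":0,"roll":0,"jaw":1}
  ]
}}

```text
time_s: 13.62
ee_pos: [0.6152, 0.067, 0.0147]
eef_rot: [-3.141, 0.0, 1.545]
force: [-0.8, -1.0, 0.4]
grip_width: 0.0003
grip_force: 1.4
```

Emit:
{"fn": "send_rows", "kwargs": {
  "rows": [
    {"dx":0.8,"dy":0,"dz":0,"roll":0,"jaw":1},
    {"dx":0.8,"dy":0,"dz":0,"roll":0,"jaw":1},
    {"dx":0.9,"dy":0,"dz":0,"roll":0,"jaw":1}
  ]
}}

```text
time_s: 13.87
ee_pos: [0.6153, 0.0696, 0.0147]
eef_rot: [-3.141, -0.0, 1.545]
force: [-0.4, -1.7, -1.2]
grip_width: 0.0003
grip_force: 1.3
```

Emit:
{"fn": "send_rows", "kwargs": {
  "rows": [
    {"dx":0.8,"dy":0,"dz":0,"roll":0,"jaw":1},
    {"dx":0.8,"dy":0,"dz":0,"roll":0,"jaw":1},
    {"dx":0.9,"dy":0,"dz":0,"roll":0,"jaw":1}
  ]
}}

```text
time_s: 14.12
ee_pos: [0.6154, 0.0721, 0.0148]
eef_rot: [-3.141, 0.0, 1.545]
force: [0.9, -2.0, 0.2]
grip_width: 0.0005
grip_force: 1.3
```

Emit:
{"fn": "send_rows", "kwargs": {
  "rows": [
    {"dx":0.8,"dy":0,"dz":0,"roll":0,"jaw":1},
    {"dx":0.8,"dy":0,"dz":0,"roll":0,"jaw":1},
    {"dx":0.9,"dy":0,"dz":0,"roll":0,"jaw":1}
  ]
}}

```text
time_s: 14.37
ee_pos: [0.6155, 0.0746, 0.0148]
eef_rot: [-3.142, -0.0, 1.545]
force: [-0.2, -2.0, -0.8]
grip_width: 0.0005
grip_force: 1.3
```

Emit:
{"fn": "send_rows", "kwargs": {
  "rows": [
    {"dx":0.8,"dy":0,"dz":0,"roll":0,"jaw":1},
    {"dx":0.8,"dy":0,"dz":0,"roll":0,"jaw":1},
    {"dx":0.9,"dy":0,"dz":0,"roll":0,"jaw":1}
  ]
}}

```text
time_s: 14.62
ee_pos: [0.6156, 0.0771, 0.0148]
eef_rot: [-3.142, 0.0, 1.545]
force: [-0.7, -1.6, 0.1]
grip_width: 0.0006
grip_force: 1.3
```

Emit:
{"fn": "send_rows", "kwargs": {
  "rows": [
    {"dx":0.8,"dy":0,"dz":0,"roll":0,"jaw":1},
    {"dx":0.8,"dy":0,"dz":0,"roll":0,"jaw":1},
    {"dx":0.9,"dy":0,"dz":0,"roll":0,"jaw":1}
  ]
}}

```text
time_s: 14.87
ee_pos: [0.6158, 0.0797, 0.0149]
eef_rot: [3.141, -0.0, 1.545]
force: [0.5, -1.1, 0.2]
grip_width: 0.0003
grip_force: 0.8
```

Emit:
{"fn": "send_rows", "kwargs": {
  "rows": [
    {"dx":0.8,"dy":0,"dz":0,"roll":0,"jaw":1},
    {"dx":0.8,"dy":0,"dz":0,"roll":0,"jaw":1},
    {"dx":0.9,"dy":0,"dz":0,"roll":0,"jaw":1}
  ]
}}

```text
time_s: 15.12
ee_pos: [0.6157, 0.0822, 0.0149]
eef_rot: [-3.142, -0.0, 1.545]
force: [-0.3, -1.0, 1.3]
grip_width: 0.0007
grip_force: 0.5
```

Emit:
{"fn": "send_rows", "kwargs": {
  "rows": [
    {"dx":0.8,"dy":0,"dz":0,"roll":0,"jaw":1},
    {"dx":0.8,"dy":0,"dz":0,"roll":0,"jaw":1},
    {"dx":0.9,"dy":0,"dz":0,"roll":0,"jaw":1}
  ]
}}

```text
time_s: 15.37
ee_pos: [0.6158, 0.0846, 0.0149]
eef_rot: [3.141, -0.0, 1.545]
force: [-0.0, -1.1, 0.5]
grip_width: 0.0005
grip_force: 0.6
```

Emit:
{"fn": "send_rows", "kwargs": {
  "rows": [
    {"dx":0.8,"dy":0,"dz":0,"roll":0,"jaw":1},
    {"dx":0.8,"dy":0,"dz":0,"roll":0,"jaw":1},
    {"dx":0.9,"dy":0,"dz":0,"roll":0,"jaw":1}
  ]
}}

```text
time_s: 15.62
ee_pos: [0.6159, 0.0871, 0.0148]
eef_rot: [3.142, -0.0, 1.545]
force: [0.2, -2.0, 1.2]
grip_width: 0.0007
grip_force: 0.6
```

Emit:
{"fn": "send_rows", "kwargs": {
  "rows": [
    {"dx":0.8,"dy":0,"dz":0,"roll":0,"jaw":1},
    {"dx":0.8,"dy":0,"dz":0,"roll":0,"jaw":1},
    {"dx":0.9,"dy":0,"dz":0,"roll":0,"jaw":1}
  ]
}}

```text
time_s: 15.87
ee_pos: [0.6159, 0.0896, 0.0148]
eef_rot: [3.142, 0.0, 1.545]
force: [0.1, -1.7, 1.1]
grip_width: 0.0004
grip_force: 0.6
```

Emit:
{"fn": "send_rows", "kwargs": {
  "rows": [
    {"dx":0.8,"dy":0,"dz":0,"roll":0,"jaw":1},
    {"dx":0.8,"dy":0,"dz":0,"roll":0,"jaw":1},
    {"dx":0.9,"dy":0,"dz":0,"roll":0,"jaw":1}
  ]
}}

```text
time_s: 16.12
ee_pos: [0.616, 0.0921, 0.0148]
eef_rot: [-3.142, 0.0, 1.545]
force: [-0.7, -1.0, 2.0]
grip_width: 0.0007
grip_force: 0.6
```

Emit:
{"fn": "send_rows", "kwargs": {
  "rows": [
    {"dx":0.8,"dy":0,"dz":0,"roll":0,"jaw":1},
    {"dx":0.8,"dy":0,"dz":0,"roll":0,"jaw":1},
    {"dx":0.9,"dy":0,"dz":0,"roll":0,"jaw":1}
  ]
}}

```text
time_s: 16.37
ee_pos: [0.6161, 0.0946, 0.0148]
eef_rot: [-3.142, 0.0, 1.545]
force: [0.0, -0.5, 0.7]
grip_width: 0.0004
grip_force: 0.6
```

Emit:
{"fn": "send_rows", "kwargs": {
  "rows": [
    {"dx":0.8,"dy":0,"dz":0,"roll":0,"jaw":1},
    {"dx":0.8,"dy":0,"dz":0,"roll":0,"jaw":1},
    {"dx":0.9,"dy":0,"dz":0,"roll":0,"jaw":1}
  ]
}}

```text
time_s: 16.62
ee_pos: [0.6161, 0.0965, 0.0148]
eef_rot: [-3.142, 0.001, 1.545]
force: [-0.9, -7.5, 2.0]
grip_width: 0.0008
grip_force: 3.7
```

Contact: 7.5 N, against about 1.2 N before. A little more, then hold.

Emit:
{"fn": "send_rows", "kwargs": {
  "rows": [
    {"dx":0.6,"dy":0,"dz":0,"roll":0,"jaw":1},
    {"dx":0,"dy":0,"dz":0,"roll":0,"jaw":1},
    {"dx":0,"dy":0,"dz":0,"roll":0,"jaw":1}
  ]
}}

```text
time_s: 16.87
ee_pos: [0.6161, 0.0969, 0.0148]
eef_rot: [-3.141, 0.001, 1.544]
force: [-1.1, -6.4, 1.4]
grip_width: 0.0004
grip_force: 3.2
```

Emit:
{"fn": "send_rows", "kwargs": {
  "rows": [
    {"dx":0.6,"dy":0,"dz":0,"roll":0,"jaw":1},
    {"dx":0.6,"dy":0,"dz":0,"roll":0,"jaw":1},
    {"dx":0,"dy":0,"dz":0,"roll":0,"jaw":1},
    {"dx":0,"dy":0,"dz":0,"roll":0,"jaw":1}
  ]
}}

```text
time_s: 17.2
ee_pos: [0.6162, 0.0977, 0.0148]
eef_rot: [-3.141, 0.002, 1.544]
force: [-0.5, -9.6, 1.8]
grip_width: 0.0005
grip_force: 4.6
```

Emit:
{"fn": "send_rows", "kwargs": {
  "rows": [
    {"dx":0,"dy":0,"dz":0,"roll":0,"jaw":1},
    {"dx":0,"dy":0,"dz":0,"roll":0,"jaw":1},
    {"dx":0,"dy":0,"dz":0,"roll":0,"jaw":1},
    {"dx":0,"dy":0,"dz":0,"roll":0,"jaw":1},
    {"dx":0,"dy":0,"dz":0,"roll":0,"jaw":1},
    {"dx":0,"dy":0,"dz":0,"roll":0,"jaw":1},
    {"dx":0,"dy":0,"dz":0,"roll":0,"jaw":1},
    {"dx":0,"dy":0,"dz":0,"roll":0,"jaw":1},
    {"dx":0,"dy":0,"dz":0,"roll":0,"jaw":1},
    {"dx":0,"dy":0,"dz":0,"roll":0,"jaw":1},
    {"dx":0,"dy":0,"dz":0,"roll":0,"jaw":1},
    {"dx":0,"dy":0,"dz":0,"roll":0,"jaw":1}
  ]
}}

```text
time_s: 18.2
ee_pos: [0.6162, 0.0977, 0.0148]
eef_rot: [-3.141, 0.002, 1.544]
force: [-0.7, -8.6, 0.9]
grip_width: 0.0003
grip_force: 4.6
```

Emit:
{"fn": "send_rows", "kwargs": {
  "rows": [
    {"dx":-1,"dy":0,"dz":0,"roll":0,"jaw":1},
    {"dx":-1,"dy":0,"dz":0,"roll":0,"jaw":1},
    {"dx":-1,"dy":0,"dz":0,"roll":0,"jaw":1},
    {"dx":-1,"dy":0,"dz":0,"roll":0,"jaw":1},
    {"dx":-2,"dy":0,"dz":0,"roll":0,"jaw":1},
    {"dx":-1,"dy":0,"dz":0,"roll":0,"jaw":1},
    {"dx":0,"dy":0,"dz":-10,"roll":0,"jaw":1},
    {"dx":0,"dy":0,"dz":-20,"roll":0,"jaw":1},
    {"dx":0,"dy":0,"dz":-30,"roll":0,"jaw":1},
    {"dx":0,"dy":0,"dz":-40,"roll":0,"jaw":1},
    {"dx":0,"dy":0,"dz":-40,"roll":0,"jaw":1},
    {"dx":0,"dy":0,"dz":-20,"roll":0,"jaw":1}
  ]
}}

```text
time_s: 19.2
ee_pos: [0.617, 0.0921, 0.181]
eef_rot: [3.135, -0.001, 1.545]
force: [0.4, 0.3, 1.0]
grip_width: 0.0006
grip_force: 0.0
```

Emit:
{"fn": "send_rows", "kwargs": {
  "rows": [
    {"dx":-30,"dy":0,"dz":0,"roll":0,"jaw":1},
    {"dx":-40,"dy":0,"dz":0,"roll":0,"jaw":1},
    {"dx":-40,"dy":0,"dz":0,"roll":0,"jaw":1},
    {"dx":-40,"dy":0,"dz":0,"roll":0,"jaw":1},
    {"dx":-40,"dy":0,"dz":0,"roll":0,"jaw":1},
    {"dx":-40,"dy":0,"dz":0,"roll":0,"jaw":1},
    {"dx":-30,"dy":0,"dz":0,"roll":0,"jaw":1},
    {"dx":0,"dy":0,"dz":0,"roll":0,"jaw":1},
    {"dx":0,"dy":0,"dz":0,"roll":0,"jaw":1}
  ]
}}

```text
time_s: 19.95
ee_pos: [0.609, -0.1693, 0.1753]
eef_rot: [3.141, -0.0, 1.542]
force: [-0.4, 0.9, -0.5]
grip_width: 0.0008
grip_force: 0.0
```

Run:
```python
from h import *
a=snap('top');b=snap('scene')
cv2.imwrite('pics/c7.png',np.hstack([cv2.resize(a['frame'][140:230,140:260,::-1],(400,300)),cv2.resize(b['frame'][170:290,200:360,::-1],(400,300))]))
```

```text
(no output)
```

View pics/c7.png

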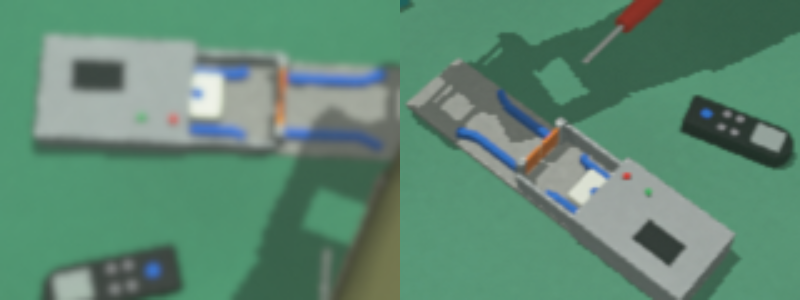

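The handset's white rear end shows just outside the hood, at (207,95) in the top crop. Both orange flaps are closed at (281,97), and the gripper is clear.

```bash
python3 -c "
from station import *
print(hand_in())"
```

```text
the job is handed in; nothing more can be done
None
```

The white handset lies screen up in the test bay with both flaps closed behind it; I pressed its nose into the contact pad at about 8 N for over a second, drew the gripper clear, left the bystanders alone, and handed the job in at about 20 s.

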